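# Turn a freshly finished panel on the drying rack and start the fan

### The arm

A 6-joint arm with a two-finger parallel gripper is mounted at the origin on the work surface; the furniture and walls round the work are solid. World frame = base frame: x ahead of the robot, y to its left, z up, the work surface at z = 0. Lengths are in mm, angles in rad, forces in N, time in s.
With the tool pointing down it reaches from about 275 to 725 mm from the base axis. Payload 15.9 kg.
Tool frame: the origin (TCP) lies midway between the tips of the shut fingers; the grasp point (between the pads) lies 19 mm behind it; z points along the fingers, y is the line along which they close (so a half turn about z gives the same grasp; the last joint's range is limited). The gripper opens to 85 mm and grips with 20 to 120 N. Pads are 22 mm wide; open, the fingers measure 114 mm over their backs; the gripper's body (76 mm by 85 mm) begins 54 mm behind the grasp point. The pads swing forward as they close: fully open they stand 13 mm farther back than shut.
Start: joints at [-1.221, 0.213, -0.034, 1.323, 0, 1.571], TCP at [171.348, -469.708, 231.306] pointing down, gripper open.
Joint ranges: [-2.98, 2.98], [-0.74, 1.72], [-1.14, 1.35], [-2.1, 2.04], [-1.57, 1.44], [-3.14, 3.14]. Speed limits (rad/s): [1.89, 1.89, 2.39, 2.57, 3.14, 3.14].

### API

Orientations are given as a unit quaternion [w, x, y, z].
In Python, from station import manip gives the robot as it stands.
- The arm moves only by the tool servo_tool, never from a script. Its argument "commands" is a list of rows, each a list of 5 numbers: the shift along the tool's x, y, z in cm, then the turn about the tool's z in rad, then the gripper's target within -1 to 1 (fully open at 1, half-way at 0, shut at -1). In form: [[x, y, z, yaw, hand], ...]. A call has 1 to 5 rows; each row is the pose to reach, as a shift and turn from the pose commanded when the call began, along the tool's axes at that moment; what a row does not reach only later rows make up. A row lasts 1/12 s, in which the tool goes at most 41.7 mm and 7.16 degrees, less where a joint would pass 70% of its speed; a pose out of reach is approached as far as the arm can. A call with a gripper value outside its range is refused whole. The fingers move at their own pace and stop on an object; the grip force is fixed at half the most. Time passes only in rows, so rows that repeat a pose let the fingers close. It gives the time, the measured TCP pose, the force and the opening at its end, in the units of the state.
- manip.get_state(): the state, without advancing time (a new reading comes with each control period).
- manip.grab_frame(name): name is "side" or "top"; returns the picture (400x640x3 uint8, red, green, blue); there is no depth.
- manip.camera_info(name): a dict with "fx", "fy", "cx", "cy" (pixels), "R" (3x3) and "t" (3): a world point X has camera coordinates R X + t. Camera axes: x right, y down, z forward; pixel columns grow to the right and rows downward; lengths in mm; the calibration is good to about 2 mm. A picture is of the moment at which its call begins. camera_info takes no time and is no camera call.
- manip.finish_job(): hands the job in, once; it reports no verdict.
The state is a dict: "clock": time; "joints": joint angles; "qvel": joint speeds; "tau": joint torques, N m; "tool_pos": TCP position; "tcp_rot": TCP orientation; "wrist_force": force on the tool from outside, world axes, zero at the start; "moment": the same for the moment, N m; "finger_gap": finger opening in mm.
Only numpy, scipy, OpenCV 4.12 (cv2) and the standard library are available. Lean on these libraries where they do the work, as an engineer would, in place of code of your own. Each camera call takes 0.05 s, during which the arm holds its last target. There are 200 camera calls.

### The job

Turn the small panel on the drying rack over with the filling knife: its edges are still tacky, so keep the fingers off it, slide the blade under its near edge between the bearers and tip it over its far edge like a page, so that it lies flat, back up, on the far half of the rack. Once it lies there, switch the drying fan on by its toggle, and put the knife back across its two blocks as it lay. Leave everything else on the board where it stands.

Things in the scene. Friction and masses are not known exactly. Their poses are not given: they have to be found in the camera images.
- board_top (a point): fixed wooden board on blocks that bridges the clutter of the bench, 310 mm deep and 750 wide; everything named here stands on its top, which is always 148 mm above the bench top (z = 0.148). The point is the middle of its top
- rack: fixed drying rack: two light-wood bearers along its x, 9 mm wide, 51 mm clear between them, on two cross sleepers (x -52 and +58 mm, tops at z 36 mm). Origin: on the board, mid-way between the bearers, at the step half-way along them; z up, x from the near half to the far half. Near half: x -72 to 0, bearer tops at z 62 mm, its end open; the panel starts there
- rack_far (a point): middle of the rack's far half: 43 mm past the step (rack's x), at the height of the far bearers' tops, 65 mm above the board; rack's axes. The 3 mm step up at the rack's origin stops the panel's far edge from sliding while its near edge is lifted. Two dowels 19 mm higher than the bearers close the far end, 36 mm further on
- panel_center (a point): centre of the loose dark panel, 64 x 96 mm, 50 g: a 6 mm plate with a raised field 42 x 74 x 3 mm on its face; flat back with two brass strips. z out of the field side (up at the start); x, 64 mm side, points as the rack's x at the start. It lies on the near bearers, far edge 3 to 6 mm short of the step; turned like a page its centre comes some 25 to 45 mm past the step
- knife_grip (a point): where to hold the loose filling knife (100 g): middle of its straight wooden handle, 110 mm long, 22 wide, 18 high; x points to the blade's tip, z up. The handle reaches 58 mm behind and 52 mm ahead of this point; then the steel blade, level with it, 34 mm wide, 2.2 thick. It lies with the handle's ends on two blocks, underside 24 mm above the board, 56 mm clear between the blocks
- knife_tip (a point): middle of the blade's front edge, 117 mm ahead of knife_grip; same axes
- rest_mid (a point): middle between the two fixed wooden blocks that carry the knife, at the height of their tops, 24 mm above the board; x from the rear to the front block, 80 mm apart centre to centre, each 24 mm along x and 53 along y. With the knife in place knife_grip is 9 mm above this point
- toggle (a joint): steel bat toggle on the plinth of the fan: 0 = off, leaning 24 degrees to the fan's -y; 0.84 rad = on, leaning to +y; acting over its centre (0.42) it snaps to either end; about 1 N at its tip moves it
- toggle_pivot (a point): pivot of the bat, on the fixed fan, 41 mm above the board, with the fan's axes: z up, the round grille faces -x, on is towards +y. The bat is 9 mm thick, 36 mm from pivot to end. The plinth, 36 mm high, reaches 53 mm to either side (y) and 28 mm to -x of this point; the fan ring begins 76 mm to +x and is 136 mm high
- tin_a: a wax tin with lid, 77 mm across, 63 mm high, a bystander on the board; its origin is the centre of its underside. Leave it where it is
- tin_b: a wax tin with lid, 77 mm across, 58 mm high, a bystander on the board; its origin is the centre of its underside. Leave it where it is
- tin_c: a stain tin with lid, 67 mm across, 70 mm high, a bystander on the board; its origin is the centre of its underside. Leave it where it is
- sanding_handle: a turned wooden palm handle standing upright, 51 mm across, 85 mm high, a bystander on the board; its origin is the centre of its underside. Leave it where it is
- pencil: a flat carpenter's pencil, 177 mm long, a bystander on the board; its origin is the centre of its underside. Leave it where it is
- stirring_stick: a flat wooden stirring stick, 155 x 18 x 5 mm, a bystander on the board; its origin is the centre of its underside. Leave it where it is
- spare_block: a loose wooden offcut, 23 x 58 x 25 mm, a bystander on the board; its origin is the centre of its underside. Leave it where it is

How it is judged:
By the outcome, as a careful person would: the job done as asked, in the order asked, and still so for the second after the job is handed in, with the robot touching nothing.
It also fails if it takes over 64 s, if anything falls off the work surface, if the arm or the gripper's body presses on something with over 40 N, if the wrist force passes 120 N, or if a joint passes its speed limit or range.

## Working session

There is one attempt and no reset: what is moved stays moved. The work goes in short steps, Python scripts to look and compute and a tool call to move; the robot and the scene stay as the last step left them, time stands still between calls to the robot, and variables do not carry over. Pictures are saved under pics/ and viewed, on a budget of 10 in all, crops included, one or two more only if the job needs it, and the job is handed in when it is done.

Besides the shell and the picture viewer there is one more tool, called as name([rows], argument=value, ...), one row to a line, values as JSON. servo_tool: Moves the arm, as the interface text tells. Its arguments: {"type":"object","properties":{"commands":{"type":"array","items":{"type":"array","items":{"type":"number"}}}},"required":["commands"]}

```bash
mkdir -p pics; ls
python3 - <<'E'
from station import manip
import cv2, numpy as np
for n in ("side","top"):
    im=manip.grab_frame(n); cv2.imwrite(f"pics/{n}0.png",im[:,:,::-1])
    c=manip.camera_info(n); print(n,c["fx"],c["fy"],c["cx"],c["cy"],np.round(c["R"],3).tolist(),np.round(c["t"],1).tolist(), np.round(-np.array(c["R"]).T@c["t"]))
print(manip.get_state())
E
```

```text
pics
side 365.8568700170448 365.8568700170448 317.62152673587775 197.1620578144912 [[-0.995, -0.097, -0.011], [-0.037, 0.473, -0.88], [0.091, -0.875, -0.475]] [508.0, 198.1, 1007.7] [421. 838. 658.]
top 438.2331977948981 438.2331977948981 314.6504576873193 201.34489539002624 [[-0.01, -0.999, -0.04], [-0.993, 0.015, -0.12], [0.121, 0.038, -0.992]] [38.2, 509.0, 1177.8] [ 364.  -14. 1231.]
{'clock': 0.1, 'joints': array([-1.22099564e+00,  2.13287697e-01, -3.49548089e-02,  1.32345475e+00,
       -4.87538140e-05,  1.57080623e+00]), 'qvel': array([-3.79827209e-04,  7.18910100e-04,  9.10989220e-05, -1.60497856e-04,
        1.12052068e-03,  7.67159690e-04]), 'tau': array([ 3.49748618e-03, -6.87247682e+01,  4.87807453e+01,  1.21624113e-02,
       -1.20193436e-04,  4.76738069e-05]), 'tool_pos': array([ 171.2485737 , -469.47289272,  230.8917339 ]), 'tcp_rot': array([-4.39349571e-04,  9.84744645e-01,  1.74005119e-01, -1.02392467e-04]), 'wrist_force': array([ 0.25857494, -0.22581213,  0.4651815 ]), 'moment': array([ 0.00397821, -0.00492323,  0.02678141]), 'finger_gap': 85.32763999448035}
```

View pics/top0.png

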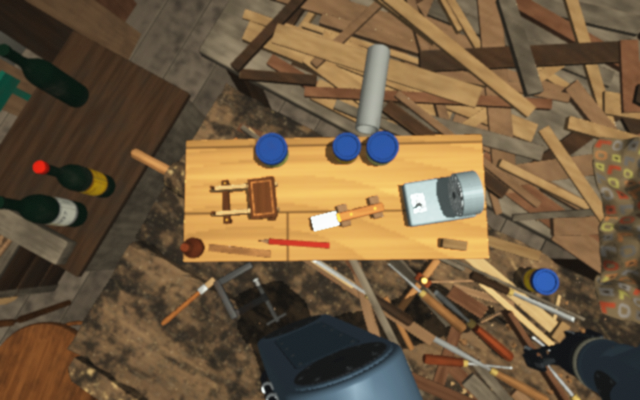

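View pics/side0.png

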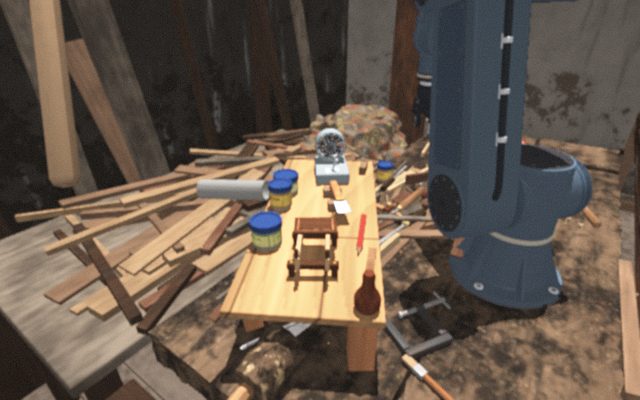

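The top view shows the board at columns 185-488 and rows 137-262, with the panel at (262,197), knife tip at (312,222), handle at (360,212) and fan bat at (419,205). The side view shows the rack nearest the camera at (315,250) and the fan at the far end. Next I'll zoom in.

```bash
cat > h.py <<'E'
import cv2, numpy as np
from station import manip
def cam(n):
    c=manip.camera_info(n); return c,np.array(c["R"]),np.array(c["t"])
def ray(n,px,z):
    c,R,t=cam(n); d=R.T@np.array([(px[0]-c["cx"])/c["fx"],(px[1]-c["cy"])/c["fy"],1]); o=-R.T@t
    return o+d*(z-o[2])/d[2]
def proj(n,X):
    c,R,t=cam(n); p=R@np.array(X,float)+t; return np.array([c["fx"]*p[0]/p[2]+c["cx"],c["fy"]*p[1]/p[2]+c["cy"]])
def tri(a,b):
    A=[];B=[]
    for n,px in (("top",a),("side",b)):
        c,R,t=cam(n); u=(px[0]-c["cx"])/c["fx"]; v=(px[1]-c["cy"])/c["fy"]
        A+= [R[0]-u*R[2],R[1]-v*R[2]]; B+=[u*t[2]-t[0],v*t[2]-t[1]]
    return np.linalg.lstsq(np.array(A),np.array(B),rcond=None)[0]
def crop(n,name,x0,y0,x1,y1,s):
    im=manip.grab_frame(n)[:,:,::-1]; cv2.imwrite("pics/full_"+name,im)
    cv2.imwrite("pics/"+name,cv2.resize(im[y0:y1,x0:x1],None,fx=s,fy=s,interpolation=cv2.INTER_CUBIC))
E
python3 - <<'E'
from h import *
a=cv2.imread("pics/top0.png")[165:265,180:490]; b=cv2.imread("pics/side0.png")[120:320,220:400]
# stack: top board crop x2.5 ; side crop x3
cv2.imwrite("pics/t1.png",cv2.resize(a[5:80,20:310],None,fx=2.75,fy=2.75,interpolation=cv2.INTER_CUBIC))
cv2.imwrite("pics/s1.png",cv2.resize(b[0:170],None,fx=3.5,fy=3.5,interpolation=cv2.INTER_CUBIC))
E
```

```text
(no output)
```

View pics/t1.png

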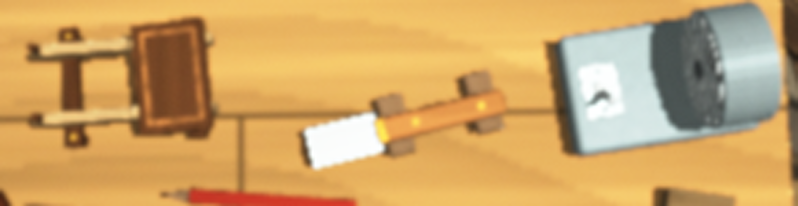

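View pics/s1.png

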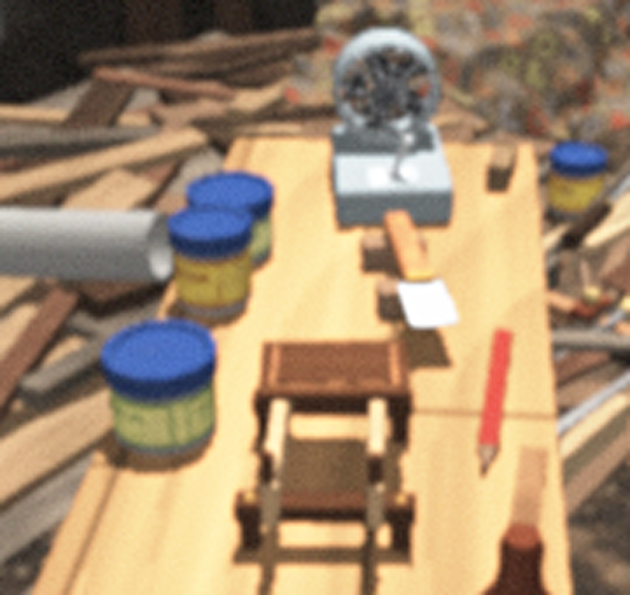

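The crops show the panel at crop (170,78) with its near edge at u≈210, the blade at (340,140), the handle running to (505,103), and the bat on the white patch near (600,97). Next is measuring by masks.

```bash
cat > m.py <<'E'
from h import *
def blob(m,roi):
    k=np.zeros_like(m); x0,y0,x1,y1=roi; k[y0:y1,x0:x1]=m[y0:y1,x0:x1]
    cs=cv2.findContours(k,cv2.RETR_EXTERNAL,cv2.CHAIN_APPROX_NONE)[0]
    return max(cs,key=cv2.contourArea)/4. if cs else None
def load(f):
    im=cv2.resize(cv2.imread(f),None,fx=4,fy=4,interpolation=cv2.INTER_CUBIC); return im,cv2.cvtColor(im,cv2.COLOR_BGR2HSV)
def rect(n,c,z,off=-.375):
    P=np.array([ray(n,p+off,z)[:2] for p in c.reshape(-1,2)],np.float32)
    (cx,cy),(w,h),a=cv2.minAreaRect(P); 
    if w<h: w,h,a=h,w,a+90
    m=cv2.moments(P.reshape(-1,1,2)); 
    return np.round([cx,cy,w,h,a%180],1), np.round([m['m10']/m['m00'],m['m01']/m['m00']],1)
E
python3 - <<'E'
from m import *
im,h=load("pics/top0.png"); R=lambda a:[4*v for v in a]
white=cv2.inRange(h,(0,0,190),(180,60,255))
print("blade",rect("top",blob(white,R((300,205,342,235))),148+33))
org=cv2.inRange(h,(5,150,120),(25,255,255))
ang=cv2.inRange(h,(4,170,130),(17,255,255))
print("handle",rect("top",blob(ang,R((335,195,390,225))),148+42))
dark=cv2.inRange(h,(0,60,0),(25,255,140))
print("panel",rect("top",blob(dark,R((247,172,278,222))),216))
grey=cv2.inRange(h,(85,15,70),(115,140,255))
c=blob(grey,R((400,165,490,230))); print("fan",rect("top",c,184))
print("patch",rect("top",blob(white,R((405,180,430,220))),184))
# side
im,h=load("pics/side0.png")
white=cv2.inRange(h,(0,0,180),(180,60,255))
print("blade side",rect("side",blob(white,R((325,190,360,225))),148+33))
ang=cv2.inRange(h,(4,150,110),(17,255,255))
print("handle side",rect("side",blob(ang,R((325,175,350,205))),148+42))
a=cv2.resize(cv2.imread("pics/top0.png")[185:222,400:440],None,fx=9,fy=9,interpolation=cv2.INTER_CUBIC)
b=cv2.resize(cv2.imread("pics/side0.png")[150:187,310:350],None,fx=9,fy=9,interpolation=cv2.INTER_CUBIC)
c=cv2.resize(cv2.imread("pics/top0.png")[170:226,200:284],None,fx=8,fy=8,interpolation=cv2.INTER_CUBIC)
d=np.zeros((600,800,3),np.uint8); d[:222,:240]=cv2.resize(a,(240,222)); d[:222,250:490]=cv2.resize(b,(240,222))
d[224:224+336,:504]=cv2.resize(c,(504,336)); cv2.imwrite("pics/z.png",d)
E
```

```text
blade (array([444.7,   2.6,  64.9,  37.6, 103.3]), array([444.2,   3.4]))
handle (array([472.4, -93.5,  83.6,  11.2, 100.8]), array([473.2, -92.6]))
panel (array([496.3, 148.7, 102. ,  72.4,   0.5]), array([495.6, 149.4]))Traceback (most recent call last):
  File "<stdin>", line 11, in <module>
  File "m.py", line 9, in rect
    P=np.array([ray(n,p+off,z)[:2] for p in c.reshape(-1,2)],np.float32)
                ~~~^^^^^^^^^^^
  File "h.py", line 6, in ray
    c,R,t=cam(n); d=R.T@np.array([(px[0]-c["cx"])/c["fx"],(px[1]-c["cy"])/c["fy"],1]); o=-R.T@t
          ~~~^^^
  File "h.py", line 4, in cam
    c=manip.camera_info(n); return c,np.array(c["R"]),np.array(c["t"])
ValueError: time passes only in moves, steps and waits
```

```bash
python3 - <<'E'
from station import manip
import pickle
pickle.dump({n:manip.camera_info(n) for n in("top","side")},open("cam.pkl","wb"))
E
sed -i 's/^def cam(n):/import pickle\nCAM=pickle.load(open("cam.pkl","rb"))\ndef cam(n):/; s/c=manip.camera_info(n); return c/c=CAM[n]; return c/' h.py
python3 - <<'E'
from m import *
im,h=load("pics/top0.png"); R=lambda a:[4*v for v in a]
white=cv2.inRange(h,(0,0,190),(180,60,255))
grey=cv2.inRange(h,(85,10,70),(125,140,255))
c=blob(grey,R((400,165,490,230))); 
print("fan",c is not None and rect("top",c,184)); print(im[4*210,4*410],h[4*190,4*412])
c=blob(white,R((405,180,430,220)));print("patch",c is not None and rect("top",c,184))
im,h=load("pics/side0.png")
white=cv2.inRange(h,(0,0,180),(180,60,255))
print("blade side",rect("side",blob(white,R((325,190,360,225))),148+33))
ang=cv2.inRange(h,(4,150,110),(17,255,255))
print("handle side",rect("side",blob(ang,R((325,175,350,205))),148+42))
a=cv2.resize(cv2.imread("pics/top0.png")[185:222,400:440],(240,222),interpolation=cv2.INTER_CUBIC)
b=cv2.resize(cv2.imread("pics/side0.png")[150:187,310:350],(240,222),interpolation=cv2.INTER_CUBIC)
c=cv2.resize(cv2.imread("pics/top0.png")[170:226,200:284],(504,336),interpolation=cv2.INTER_CUBIC)
d=np.zeros((600,800,3),np.uint8); d[:222,:240]=a; d[:222,250:490]=b
d[224:224+336,:504]=c; cv2.imwrite("pics/z.png",d)
E
```

```text
fan (array([ 494.7, -281.6,  183.5,  104.2,   98.4]), array([ 492.4, -273.4]))
[205 207 187] [ 88  21 223]
patch (array([ 491.1, -219.9,   93.7,   58.1,  179.3]), array([ 491.3, -222.4]))
blade side (array([444.6,   1.6,  73. ,  39.8, 103.9]), array([444.7,   2.1]))Traceback (most recent call last):
  File "<stdin>", line 12, in <module>
  File "m.py", line 9, in rect
    P=np.array([ray(n,p+off,z)[:2] for p in c.reshape(-1,2)],np.float32)
                                            ^^^^^^^^^
AttributeError: 'NoneType' object has no attribute 'reshape'
```

Run:
```python
from m import *
a=cv2.resize(cv2.imread("pics/top0.png")[185:222,400:440],(296,274),interpolation=cv2.INTER_CUBIC)
b=cv2.resize(cv2.imread("pics/side0.png")[150:187,310:350],(296,274),interpolation=cv2.INTER_CUBIC)
c=cv2.resize(cv2.imread("pics/top0.png")[174:222,200:284],(504,288),interpolation=cv2.INTER_CUBIC)
e=cv2.resize(cv2.imread("pics/top0.png")[190:235,300:395][:,45:],(250,225),interpolation=cv2.INTER_CUBIC)
d=np.zeros((580,800,3),np.uint8); d[:274,:296]=a; d[:274,300:596]=b
d[280:568,:504]=c; d[280:505,520:770]=e; cv2.imwrite("pics/z.png",d)
im,h=load("pics/top0.png"); R=lambda a:[4*v for v in a]
for lo in ((4,150,90),(4,165,110),(4,180,130),(4,190,150)):
    for hi in (17,20):
        c=blob(cv2.inRange(h,lo,(hi,255,255)),R((336,197,388,224))); print(lo,hi,rect("top",c,190) if c is not None else 0)
```

```text
(4, 150, 90) 17 (array([459.4, -88.8, 113.7,  63.2, 117.7]), array([463. , -88.7]))
(4, 150, 90) 20 (array([467.9, -87.3, 119.7,  63.9,  89.3]), array([461.3, -97.3]))
(4, 165, 110) 17 (array([464. , -84.7, 107. ,  25.9, 104.8]), array([464.6, -85.3]))
(4, 165, 110) 20 (array([463.7, -83.7, 109.1,  25.9, 104.8]), array([464.4, -84.4]))
(4, 180, 130) 17 0
(4, 180, 130) 20 (array([460.8, -30.1,   0.6,   0.6, 179.1]), array([460.8, -30.1]))
(4, 190, 150) 17 0
(4, 190, 150) 20 0
```

View pics/z.png

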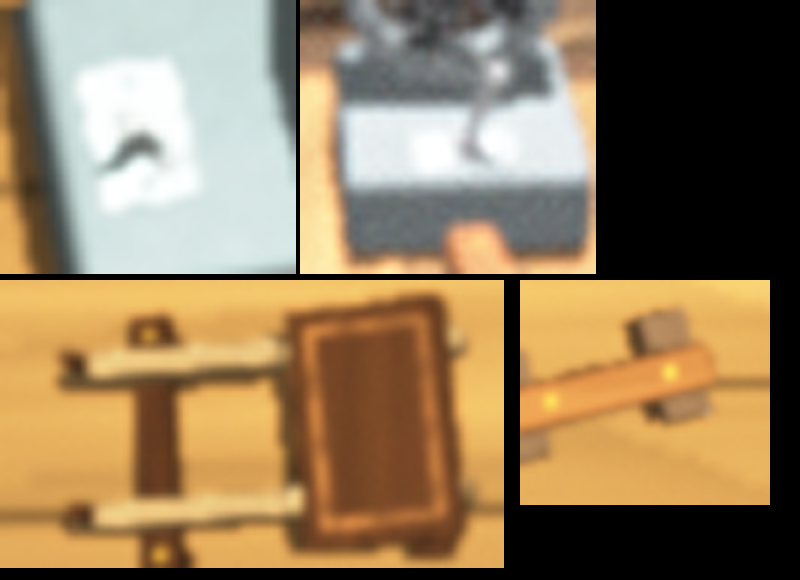

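Run:
```python
from m import *
r=lambda n,p,z: np.round(ray(n,p,z)[:2],1)
im,h=load("pics/top0.png"); R=lambda a:[4*v for v in a]
light=cv2.inRange(h,(12,40,130),(35,125,255))
for n,roi in (("up",(212,180,247,191)),("lo",(212,205,249,216))):
    c=blob(light,R(roi)); print(n,rect("top",c,213) if c is not None else 0)
for p in ((215.8,188.2),(216,212.6),(276.6,184),(278,209)): print(p,r("top",p,212))
for s in (25,15,12,8):
    c=blob(cv2.inRange(h,(0,0,225),(180,s,255)),R((405,188,430,216))); print("patch",s,rect("top",c,184) if c is not None else 0)
print("patch px",r("top",(400+138/7.4,185+135/7.4),184))
print("plinth front edge top corners", [r("top",p,184) for p in ((400+30/7.4,185),(400+78/7.4,185+273/7.4))])
print("bat base side",r("side",(333.2,170.3),186),"tip",r("side",(336.6,159.7),148+74))
for V in ((160,120),(150,110),(140,90)):
    c=blob(cv2.inRange(h,(0,60,0),(25,255,V)),R((247,172,278,222))); print("panel",V,rect("top",c,214) if c is not None else 0)
# field tan frame
b=[ (318,338),(430,312),(452,515),(330,530)]
Q=[ray("top",(200+u/6-.4,174+(v-280)/6-.4),217)[:2] for u,v in b]; print("field outer",np.round(Q,1),np.round(np.mean(Q,0),1))
b=[ (290,312),(442,297),(462,555),(297,552)]
Q=[ray("top",(200+u/6-.4,174+(v-280)/6-.4),216)[:2] for u,v in b]; print("plate",np.round(Q,1),np.round(np.mean(Q,0),1))
```

```text
up (array([525.9, 224.3,  73.8,   9.5,  93.7]), array([525.8, 224.1]))
lo (array([466.6, 219.2,  77.1,  10.7,  94.4]), array([466., 219.]))
(215.8, 188.2) [522.4 259.6]
(216, 212.6) [464.2 258.1]
(276.6, 184) [530.1 114.7]
(278, 209) [470.7 111.3]
patch 25 (array([ 482.8, -223.7,   58.2,   48.1,  179.2]), array([ 481.8, -224.7]))
patch 15 (array([ 484.2, -221.3,   51. ,   36.4,    9.7]), array([ 484.9, -221.7]))
patch 12 (array([ 484.6, -221. ,   48.8,   34.6,    9.1]), array([ 485.5, -221.4]))
patch 8 (array([ 484.6, -220.9,   46.8,   33.1,    9.2]), array([ 486. , -221.1]))
patch px [ 482.7 -222. ]
plinth front edge top corners [array([ 527.3, -188.9]), array([ 438.4, -201.2])]
bat base side [ 480.2 -214.1] tip [ 470.  -214.5]Traceback (most recent call last):
  File "<stdin>", line 14, in <module>
cv2.error: OpenCV(4.12.0) :-1: error: (-5:Bad argument) in function 'inRange'
> Overload resolution failed:
>  - upperb is not a numerical tuple
>  - Expected Ptr<cv::UMat> for argument 'upperb'
```

servo_tool([
  [0,0,-4,0.12,-0.2],
  [0,0,-8,0.24,-0.2],
])

```text
clock: 0.27
tool_pos: [170.7, -467.8, 310.2]
tcp_rot: [-0.003, 0.999, 0.052, -0.001]
wrist_force: [-0.5, -1.9, 1.0]
finger_gap: 64.0
```

Run:
```python
from m import *
b=[ (290,312),(442,297),(462,555),(297,552)]
Q=[ray("top",(200+u/6-.4,174+(v-280)/6-.4),216)[:2] for u,v in b]; print("plate",np.round(Q,1),np.round(np.mean(Q,0),1))
b=[ (305,325),(440,305),(455,520),(320,535)]
Q=[ray("top",(200+u/6-.4,174+(v-280)/6-.4),217)[:2] for u,v in b]; print("field frame",np.round(Q,1),np.round(np.mean(Q,0),1))
print("sleeper far",ray("top",(200+157/6-.4,174+160/6-.4),184)[:2])
a=cv2.imread("pics/side0.png")
print("near edge side view: "); 
for u,v in ((265,345),(408,345)): print(ray("side",(220+u/3.5-.4,120+v/3.5-.4),216)[:2])
for u,v in ((258,392),(408,392)): print(ray("side",(220+u/3.5-.4,120+v/3.5-.4),216)[:2])
print(manip.get_state()["joints"], [np.round(proj("top",p),1) for p in ((463.7,-80.5,190),(436.8,33,181))])
```

```text
plate [[542.7 182.2]
 [547.7 122.1]
 [445.9 114.1]
 [447.9 178.6]] [496.  149.3]
field frame [[537.3 176. ]
 [544.3 122.7]
 [459.5 116.7]
 [454.3 169.5]] [498.9 146.2]
sleeper far [496.74668271 242.14218837]
near edge side view: 
[547.25101787 127.62208472]
[453.46435737 120.13813502]
[543.20298024 182.98078474]
[450.52963203 175.45638394]
[-1.22100714e+00  2.17632044e-01  1.69927819e-01  1.52900574e+00
  9.99995945e-07  1.81582612e+00] [array([359.5, 211.8]), array([312.1, 223.9])]
```

```bash
cat > p.py <<'E'
import numpy as np,sys
def plan(s,t,step=34,yaw=.115,hand=0):
    s=np.array(s,float);t=np.array(t,float)  # x,y,z,heading deg
    N=int(np.ceil(max(np.linalg.norm((t-s)[:3])/step,abs(np.radians((t-s)[3]))/yaw,1)))
    k=0
    while k<N:
        n=min(5,N-k); b=s+(t-s)*k/N; h=np.radians(b[3]); rows=[]
        for i in range(1,n+1):
            d=(t-s)*i/N
            rows.append([round(v,2)+0. for v in ((d[0]*np.cos(h)+d[1]*np.sin(h))/10,(d[0]*np.sin(h)-d[1]*np.cos(h))/10,-d[2]/10)]+[round(-np.radians(d[3]),3),hand])
        print(rows); k+=n
def tcp(tip,h,z): # tool pose that puts knife tip there
    r=np.radians(h); return [tip[0]-117*np.cos(r),tip[1]-117*np.sin(r),z,h]
E
python3 - <<'E'
from p import *
plan([171,-467.8,310.6,6],[463.7,-80.5,225,103.3],hand=0.4)
plan([463.7,-80.5,225,103.3],[463.7,-80.5,162,103.3],hand=0.4)
E
```

```text
[[np.float64(2.21), np.float64(-2.36), np.float64(0.57), np.float64(-0.113), 0.4], [np.float64(4.42), np.float64(-4.73), np.float64(1.14), np.float64(-0.226), 0.4], [np.float64(6.63), np.float64(-7.09), np.float64(1.71), np.float64(-0.34), 0.4], [np.float64(8.84), np.float64(-9.46), np.float64(2.28), np.float64(-0.453), 0.4], [np.float64(11.05), np.float64(-11.82), np.float64(2.85), np.float64(-0.566), 0.4]]
[[np.float64(3.13), np.float64(-0.81), np.float64(0.57), np.float64(-0.113), 0.4], [np.float64(6.27), np.float64(-1.62), np.float64(1.14), np.float64(-0.226), 0.4], [np.float64(9.4), np.float64(-2.43), np.float64(1.71), np.float64(-0.34), 0.4], [np.float64(12.53), np.float64(-3.24), np.float64(2.28), np.float64(-0.453), 0.4], [np.float64(15.67), np.float64(-4.05), np.float64(2.85), np.float64(-0.566), 0.4]]
[[np.float64(3.08), np.float64(1.0), np.float64(0.57), np.float64(-0.113), 0.4], [np.float64(6.16), np.float64(1.99), np.float64(1.14), np.float64(-0.226), 0.4], [np.float64(9.24), np.float64(2.99), np.float64(1.71), np.float64(-0.34), 0.4], [np.float64(12.32), np.float64(3.99), np.float64(2.28), np.float64(-0.453), 0.4], [np.float64(15.39), np.float64(4.99), np.float64(2.85), np.float64(-0.566), 0.4]]
[[np.float64(0.0), np.float64(0.0), np.float64(3.15), np.float64(-0.0), 0.4], [np.float64(0.0), np.float64(0.0), np.float64(6.3), np.float64(-0.0), 0.4]]
```

servo_tool([
  [2.2,-2.4,0.6,-0.113,0.4],
  [4.4,-4.7,1.1,-0.226,0.4],
  [6.6,-7.1,1.7,-0.34,0.4],
  [8.8,-9.5,2.3,-0.453,0.4],
  [11.05,-11.8,2.85,-0.566,0.4],
])

```text
clock: 0.68
tool_pos: [268.7, -338.8, 282.3]
tcp_rot: [-0.0, 0.943, 0.334, -0.0]
wrist_force: [0.6, 0.1, 0.1]
finger_gap: 59.7
```

servo_tool([
  [3.1,-0.8,0.6,-0.113,0.4],
  [6.3,-1.6,1.1,-0.226,0.4],
  [9.4,-2.4,1.7,-0.34,0.4],
  [12.5,-3.2,2.3,-0.453,0.4],
  [15.7,-4.05,2.85,-0.566,0.4],
])

```text
clock: 1.1
tool_pos: [365.9, -209.1, 253.9]
tcp_rot: [-0.0, 0.812, 0.584, -0.0]
wrist_force: [0.8, -0.3, -0.1]
finger_gap: 59.8
```

servo_tool([
  [3.1,1.0,0.6,-0.113,0.4],
  [6.2,2.0,1.1,-0.226,0.4],
  [9.2,3.0,1.7,-0.34,0.4],
  [12.3,4.0,2.3,-0.453,0.4],
  [15.4,5.0,2.85,-0.566,0.4],
])

```text
clock: 1.52
tool_pos: [463.0, -79.3, 225.3]
tcp_rot: [-0.0, 0.616, 0.788, -0.0]
wrist_force: [1.1, -0.7, 1.1]
finger_gap: 59.8
```

servo_tool([
  [0,0,0,0,0.4],
  [0,0,0,0,0.4],
  [0,0,0,0,0.4],
])

```text
clock: 1.77
tool_pos: [462.1, -81.0, 225.6]
tcp_rot: [-0.0, 0.619, 0.786, -0.0]
wrist_force: [0.6, 0.0, 0.6]
finger_gap: 59.6
```

servo_tool([
  [0,0.1,2.5,0,0.4],
  [0,0.15,5,0,0.4],
  [0,0.15,6.3,0,0.4],
  [0,0.15,6.3,0,0.4],
  [0,0.15,6.3,0,0.4],
])

```text
clock: 2.18
tool_pos: [463.3, -81.4, 163.1]
tcp_rot: [-0.0, 0.619, 0.785, -0.0]
wrist_force: [-0.1, -0.6, 0.3]
finger_gap: 59.9
```

servo_tool([
  [0,0,0,0,-0.3],
  [0,0,0,0,-0.5],
  [0,0,0,0,-0.7],
  [0,0,0,0,-1],
  [0,0,0,0,-1],
])

```text
clock: 2.6
tool_pos: [464.4, -80.8, 163.9]
tcp_rot: [0.001, 0.619, 0.786, 0.0]
wrist_force: [-2.0, -1.1, 9.3]
finger_gap: 20.8
```

servo_tool([
  [0,0,0,0,-1],
  [0,0,0,0,-1],
  [0,0,0,0,-1],
])

```text
clock: 2.85
tool_pos: [464.5, -80.9, 163.9]
tcp_rot: [0.001, 0.619, 0.786, 0.0]
wrist_force: [-2.6, -1.0, 8.9]
finger_gap: 21.1
```

```bash
python3 - <<'E' | sed 's/np.float64(\([-0-9.]*\))/\1/g'
from p import *
O=np.array([498.3,184.5]); d=np.array([np.cos(np.radians(94)),np.sin(np.radians(94))])
T=tcp(O-92*d,94,226); print(np.round(T,1))
plan([464.5,-80.9,226,103.5],T,hand=-1)
E
```

```text
[512.9 -24.  226.   94. ]
[[1.47, 2.01, 0.0, 0.055, -1], [2.94, 4.02, 0.0, 0.111, -1], [4.4, 6.03, 0.0, 0.166, -1]]
```

servo_tool([
  [0,0,-1,0,-1],
  [0,0,-3,0,-1],
  [0,0,-6.2,0,-1],
  [0,0,-6.2,0,-1],
])

```text
clock: 3.18
tool_pos: [465.8, -80.8, 230.4]
tcp_rot: [0.003, 0.619, 0.786, 0.002]
wrist_force: [-0.1, -0.6, -1.0]
finger_gap: 21.0
```

servo_tool([
  [1.5,2.0,0,0.055,-1],
  [2.9,4.0,0,0.111,-1],
  [4.4,6.0,0,0.166,-1],
  [4.4,6.0,0,0.166,-1],
  [4.4,6.0,0,0.166,-1],
])

```text
clock: 3.6
tool_pos: [512.4, -23.0, 225.0]
tcp_rot: [-0.0, 0.681, 0.732, -0.0]
wrist_force: [-0.6, -0.3, -1.5]
finger_gap: 20.7
```

servo_tool([
  [0,0,2,0,-1],
  [0,0,3.8,0,-1],
  [0,0,3.8,0,-1],
  [0,0,3.8,0,-1],
])

```text
clock: 3.93
tool_pos: [511.1, -24.2, 187.0]
tcp_rot: [-0.0, 0.682, 0.732, -0.0]
wrist_force: [0.7, -0.0, -0.8]
finger_gap: 21.1
```

Run:
```python
from m import *
t=manip.grab_frame("top")[:,:,::-1]; s=manip.grab_frame("side")[:,:,::-1]
cv2.imwrite("pics/top2.png",t); cv2.imwrite("pics/side2.png",s)
d=np.zeros((600,800,3),np.uint8)
d[:,:400]=cv2.resize(s[195:285,285:345],(400,600),interpolation=cv2.INTER_CUBIC)
d[:320,400:]=cv2.resize(t[175:223,240:300],(400,320),interpolation=cv2.INTER_CUBIC)
cv2.imwrite("pics/z2.png",d); st=manip.get_state(); print(st["tool_pos"],st["tcp_rot"],st["wrist_force"])
```

```text
[512.18016071 -24.09213891 188.09941429] [5.05437605e-04 6.81623814e-01 7.31702521e-01 3.75909709e-04] [-0.52486576  0.16193423 -1.11133336]
```

View pics/z2.png

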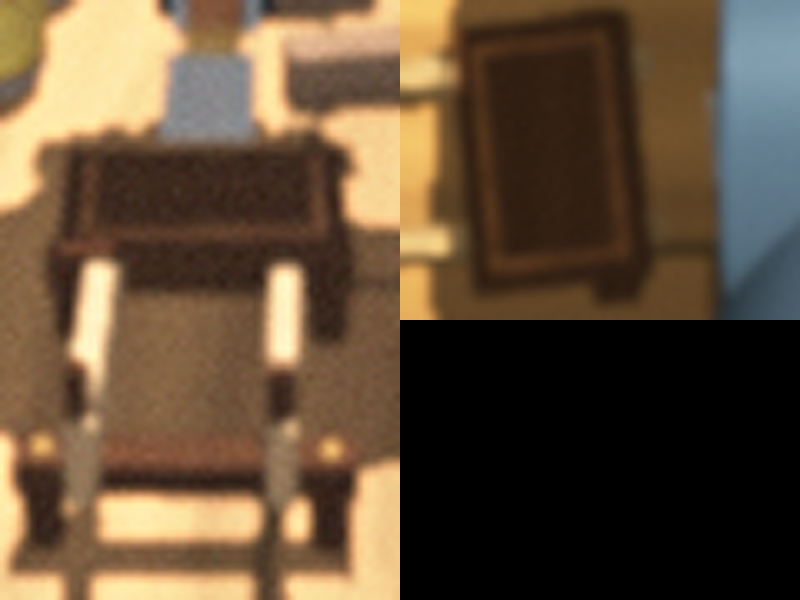

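Run:
```python
from m import *
S=lambda u,v,z: np.round(ray("side",(285+u/6.667-.4,195+v/6.667-.4),z)[:2],1)
print("blade tip L/R",S(163,137,206),S(251,137,206)," rear",S(172,57,206),S(249,57,206))
print("left bearer",S(103,268,213),S(90,360,213)," right",S(285,268,213),S(284,360,213))
print("panel far edge",S(60,243,214),S(345,243,214), "near", S(75,148,216),S(320,148,216))
print("dowels top?",S(75,375,232),S(283,375,232))
h=2*np.arctan2(.7317,.6816); p=np.array([512.2,-24.1])+117*np.array([np.cos(h),np.sin(h)]); print(np.degrees(h),p)
```

```text
blade tip L/R [519.4  95.3] [488.   92.8]  rear [522.9  36.8] [493.8  34.6]
left bearer [527.6 189.6] [524.6 239.2]  right [469.  184.8] [465.6 234.3]
panel far edge [543.5 177.8] [450.4 170.3] near [546.9 121.5] [462.  114.8]
dowels top? [523.5 272.3] [463.5 267.4]
94.06045010689026 [503.91535659  92.6063181 ]
```

The side crop shows the blade tip at crop (165-250,137), centred between the two bearers at (103,268) and (285,268). The top view is blocked by the hand. Next I insert.

servo_tool([
  [0,0,0.4,0,-1],
  [1,0,0.4,0,-1],
  [2.2,0.03,0.4,0,-1],
  [3.3,0.05,0.4,0,-1],
  [4.3,0.06,0.4,0,-1],
])

```text
clock: 4.45
tool_pos: [509.4, 20.8, 183.0]
tcp_rot: [0.0, 0.681, 0.732, 0.0]
wrist_force: [-0.3, -0.1, -0.6]
finger_gap: 20.8
```

servo_tool([
  [0,0,0,0,-1],
  [0,0,0,0,-1],
  [0,0,0,0,-1],
])

```text
clock: 4.7
tool_pos: [509.5, 19.4, 182.8]
tcp_rot: [0.0, 0.681, 0.732, -0.0]
wrist_force: [0.0, -0.2, -1.0]
finger_gap: 20.8
```

servo_tool([
  [0,0,-0.8,0,-1],
  [0,0,-1.1,0,-1],
  [0.1,0,-1.6,0,-1],
  [0.18,0,-2.1,0,-1],
  [0.38,0,-2.65,0,-1],
])

```text
clock: 5.12
tool_pos: [509.3, 22.9, 209.9]
tcp_rot: [0.0, 0.682, 0.732, 0.0]
wrist_force: [-0.6, -0.5, -1.0]
finger_gap: 20.8
```

servo_tool([
  [0.1,0,-0.3,0,-1],
  [0.26,0,-0.57,0,-1],
  [0.26,0,-0.57,0,-1],
])

```text
clock: 5.37
tool_pos: [509.2, 25.9, 215.6]
tcp_rot: [0.0, 0.681, 0.732, 0.0]
wrist_force: [0.4, -0.3, -1.2]
finger_gap: 20.6
```

Run:
```python
from m import *
s=manip.grab_frame("side")[:,:,::-1]
cv2.imwrite("pics/side3.png",s)
cv2.imwrite("pics/z3.png",cv2.resize(s[195:285,275:355],(480,540),interpolation=cv2.INTER_CUBIC)); st=manip.get_state(); print(st["tool_pos"],st["tcp_rot"],st["wrist_force"])
```

```text
[509.12644406  25.77683052 215.20227811] [1.07478480e-04 6.81481622e-01 7.31835209e-01 1.18898378e-04] [ 0.81609446  0.14750589 -1.39824021]
```

View pics/z3.png

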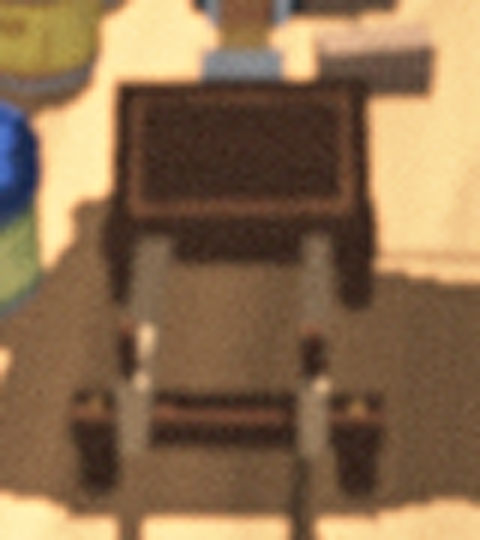

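The panel tilts evenly to about 30°, its top edge at crop v≈90 and its far edge at v≈212 on the rack. I continue the arc.

servo_tool([
  [0.22,0,-0.35,0,-1],
  [0.45,0,-0.67,0,-1],
  [0.73,0,-0.97,0,-1],
  [1.03,0,-1.25,0,-1],
  [1.35,0,-1.5,0,-1],
])

```text
clock: 5.83
tool_pos: [508.1, 39.4, 230.4]
tcp_rot: [0.0, 0.682, 0.732, 0.0]
wrist_force: [0.6, -1.1, -0.6]
finger_gap: 20.9
```

servo_tool([
  [0.33,0,-0.2,0,-1],
  [0.7,0,-0.37,0,-1],
  [1.06,0,-0.54,0,-1],
  [1.3,0,-0.6,0,-1],
  [1.4,0,-0.63,0,-1],
])

```text
clock: 6.25
tool_pos: [507.1, 53.5, 236.4]
tcp_rot: [0.0, 0.681, 0.732, 0.0]
wrist_force: [-0.3, -0.2, -0.6]
finger_gap: 21.2
```

Run:
```python
from m import *
s=manip.grab_frame("side")[:,:,::-1]
cv2.imwrite("pics/side4.png",s)
cv2.imwrite("pics/z4.png",cv2.resize(s[195:285,275:355],(480,540),interpolation=cv2.INTER_CUBIC)); st=manip.get_state(); print(st["tool_pos"],st["tcp_rot"],st["wrist_force"])
```

```text
[507.05800844  53.45347657 236.33240561] [-2.35269450e-05  6.81421898e-01  7.31890836e-01  9.40331562e-06] [-0.88947894  0.4157899  -1.13306073]
```

View pics/z4.png

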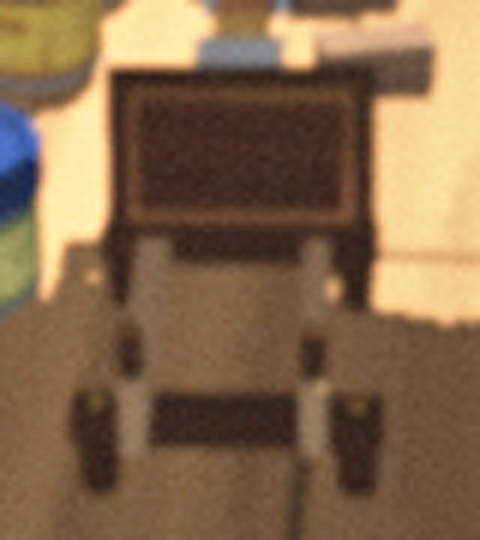

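The panel is at about 75° with its top edge at crop v≈72 and its foot still at the step, v≈230. I push it gently past vertical.

servo_tool([
  [0.4,0,-0.06,0,-1],
  [0.75,0,-0.08,0,-1],
  [1.1,0,-0.08,0,-1],
  [1.4,0,-0.08,0,-1],
  [1.65,0,-0.08,0,-1],
])

```text
clock: 6.72
tool_pos: [505.9, 69.9, 237.0]
tcp_rot: [-0.0, 0.682, 0.732, -0.0]
wrist_force: [1.0, 0.9, -0.2]
finger_gap: 21.0
```

Run:
```python
from m import *
s=manip.grab_frame("side")[:,:,::-1]
cv2.imwrite("pics/side5.png",s)
cv2.imwrite("pics/z5.png",cv2.resize(s[195:285,275:355],(480,540),interpolation=cv2.INTER_CUBIC)); st=manip.get_state(); print(st["tool_pos"],st["wrist_force"])
for th in (75,85,90,95,100):
    a=np.radians(th); print(th,[np.round((proj("side",(497,y,z))-[275,195])*6) for y,z in ((182-64*np.cos(a),211+64*np.sin(a)),(182-64*np.cos(a)+6*np.sin(a),211+64*np.sin(a)+6*np.cos(a)))])
```

```text
[505.85220362  70.1825881  237.06283547] [ 0.24203753  0.15337484 -1.30509468]
75 [array([240.,  64.]), array([238.,  68.])]
85 [array([236.,  75.]), array([234.,  82.])]
90 [array([235.,  82.]), array([233.,  91.])]
95 [array([233.,  91.]), array([231., 101.])]
100 [array([231., 101.]), array([229., 112.])]
```

View pics/z5.png

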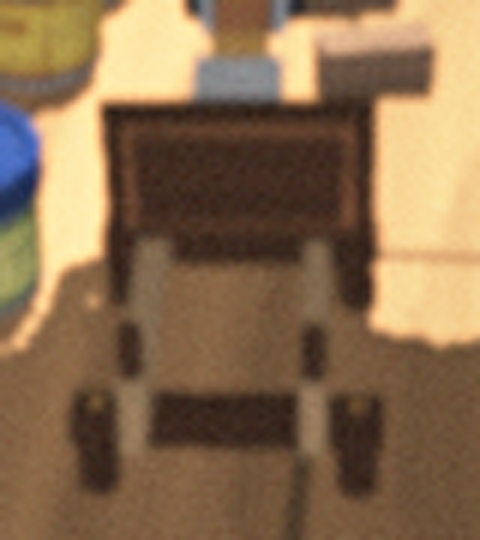

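The panel is now just past vertical (top edge at v≈102, about 97°). I push a little more.

servo_tool([
  [0.3,0,0,0,-1],
  [0.6,0,0,0,-1],
  [0.9,0,0,0,-1],
  [1.1,0,0,0,-1],
  [1.1,0,0,0,-1],
])

```text
clock: 7.18
tool_pos: [505.1, 80.9, 237.1]
tcp_rot: [-0.0, 0.681, 0.732, 0.0]
wrist_force: [-0.3, 0.1, -1.1]
finger_gap: 20.8
```

servo_tool([
  [0,0,-0.5,0,-1],
  [0,0,-0.5,0,-1],
  [0,0,-0.5,0,-1],
  [0,0,-0.5,0,-1],
  [0,0,-0.5,0,-1],
])

```text
clock: 7.6
tool_pos: [505.1, 80.4, 242.1]
tcp_rot: [-0.0, 0.682, 0.732, 0.0]
wrist_force: [-0.7, 0.4, -1.3]
finger_gap: 21.1
```

servo_tool([
  [-2,0,-1,0,-1],
  [-5,0,-2,0,-1],
  [-8,0,-3,0,-1],
  [-11,0,-3,0,-1],
])

```text
clock: 7.93
tool_pos: [513.4, -30.4, 273.8]
tcp_rot: [0.001, 0.681, 0.732, 0.001]
wrist_force: [1.4, 0.1, -1.6]
finger_gap: 20.7
```

Run:
```python
from m import *
s=manip.grab_frame("side")[:,:,::-1]; t=manip.grab_frame("top")[:,:,::-1]
cv2.imwrite("pics/side6.png",s); cv2.imwrite("pics/top6.png",t)
d=np.zeros((540,800,3),np.uint8); d[:,:480]=cv2.resize(s[195:285,275:355],(480,540),interpolation=cv2.INTER_CUBIC)
d[:300,480:]=cv2.resize(t[170:230,205:269],(320,300),interpolation=cv2.INTER_CUBIC)
cv2.imwrite("pics/z6.png",d); st=manip.get_state(); print(st["tool_pos"],st["wrist_force"])
```

```text
[513.21401514 -32.6151815  272.34579293] [ 0.03410282  0.16113635 -1.30868108]
```

View pics/z6.png

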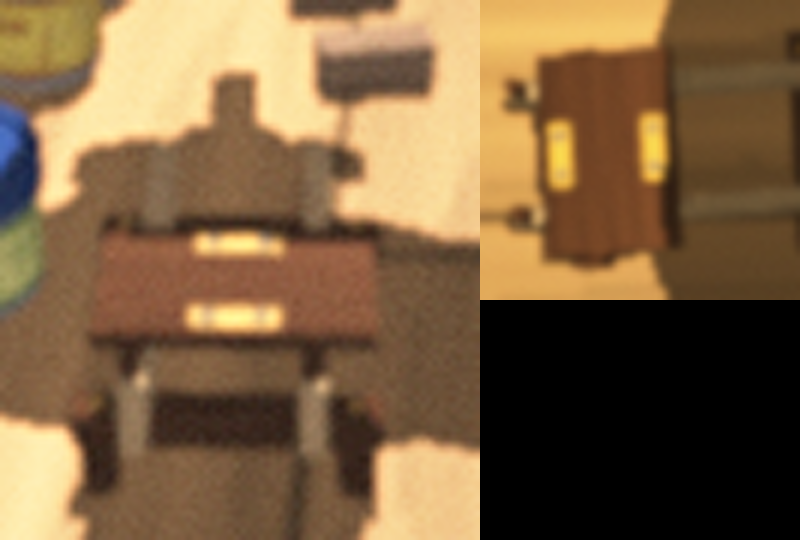

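The panel lies flat on the far half, back up, with its brass strips showing. In the side crop it spans u 95-375, v 235-340, short of the dowels. Next is the toggle.

```bash
python3 - <<'E' | sed 's/np.float64(\([-0-9.]*\))/\1/g'
from p import *
P=np.array([484.4,-221]); r=np.radians(8.5); f=np.array([np.cos(r),np.sin(r)])
T=tcp(P-40*f,8.5,272); print(np.round(T,1))
plan([513.2,-32.2,272.5,94.1],T,hand=-1)
E
```

```text
[ 329.1 -244.2  272.     8.5]
[[-1.53, -1.53, 0.0, 0.115, -1], [-3.05, -3.06, 0.01, 0.23, -1], [-4.58, -4.59, 0.01, 0.345, -1], [-6.1, -6.12, 0.02, 0.46, -1], [-7.63, -7.64, 0.02, 0.575, -1]]
[[-2.11, -0.45, 0.0, 0.115, -1], [-4.22, -0.91, 0.01, 0.23, -1], [-6.33, -1.36, 0.01, 0.345, -1], [-8.45, -1.82, 0.02, 0.46, -1], [-10.56, -2.27, 0.02, 0.575, -1]]
[[-2.02, 0.77, 0.0, 0.115, -1], [-4.04, 1.53, 0.01, 0.23, -1], [-6.06, 2.3, 0.01, 0.345, -1]]
```

servo_tool([
  [-1.5,-1.5,0,0.115,-1],
  [-3.05,-3.05,0,0.23,-1],
  [-4.6,-4.6,0,0.345,-1],
  [-6.1,-6.1,0,0.46,-1],
  [-7.6,-7.6,0,0.575,-1],
])

```text
clock: 8.45
tool_pos: [441.7, -110.7, 271.9]
tcp_rot: [-0.0, 0.862, 0.506, -0.0]
wrist_force: [0.0, 0.2, -1.6]
finger_gap: 20.8
```

servo_tool([
  [-2.1,-0.45,0,0.115,-1],
  [-4.2,-0.9,0,0.23,-1],
  [-6.3,-1.4,0,0.345,-1],
  [-8.4,-1.8,0,0.46,-1],
  [-10.6,-2.3,0,0.575,-1],
])

```text
clock: 8.87
tool_pos: [370.5, -192.5, 272.0]
tcp_rot: [-0.0, 0.971, 0.241, 0.0]
wrist_force: [-0.8, -0.7, -1.0]
finger_gap: 21.1
```

servo_tool([
  [-2,0.8,0,0.115,-1],
  [-4,1.5,0,0.23,-1],
  [-6.1,2.3,0,0.345,-1],
  [-6.1,2.3,0,0.345,-1],
  [-6.1,2.3,0,0.345,-1],
])

```text
clock: 9.28
tool_pos: [327.9, -241.5, 272.0]
tcp_rot: [-0.0, 0.997, 0.073, 0.0]
wrist_force: [0.5, 0.9, 0.0]
finger_gap: 20.8
```

servo_tool([
  [0,0.1,3,0,-1],
  [0,0.25,6,0,-1],
  [0,0.25,7.7,0,-1],
  [0,0.25,7.7,0,-1],
  [0,0.25,7.7,0,-1],
])

```text
clock: 9.7
tool_pos: [328.8, -242.9, 195.1]
tcp_rot: [-0.0, 0.997, 0.074, -0.0]
wrist_force: [0.0, 0.1, 0.0]
finger_gap: 20.9
```

servo_tool([
  [1,0,0,0,-1],
  [2,0,0,0,-1],
  [2.6,0,0,0,-1],
  [3.2,0,0,0,-1],
  [3.6,0,0,0,-1],
])

```text
clock: 10.12
tool_pos: [365.4, -238.3, 195.4]
tcp_rot: [0.0, 0.997, 0.074, 0.0]
wrist_force: [-0.7, -0.3, -1.3]
finger_gap: 21.2
```

servo_tool([
  [0.4,0,0,0,-1],
  [0.8,0,0,0,-1],
  [0.9,0,0,0,-1],
  [0.9,0,0,0,-1],
])

```text
clock: 10.45
tool_pos: [373.3, -237.1, 195.1]
tcp_rot: [-0.0, 0.997, 0.073, -0.0]
wrist_force: [0.9, 0.5, -1.3]
finger_gap: 20.6
```

Run:
```python
from m import *
s=manip.grab_frame("side")[:,:,::-1]
cv2.imwrite("pics/side7.png",s)
d=np.hstack([cv2.resize(f[140:200,300:360],(390,390),interpolation=cv2.INTER_CUBIC) for f in (cv2.imread("pics/side0.png"),s)])
cv2.imwrite("pics/z7.png",d); st=manip.get_state(); print(st["tool_pos"],st["wrist_force"])
```

```text
[ 373.12558316 -237.11721453  195.08255937] [-0.44495764 -0.79282737 -0.46560374]
```

View pics/z7.png

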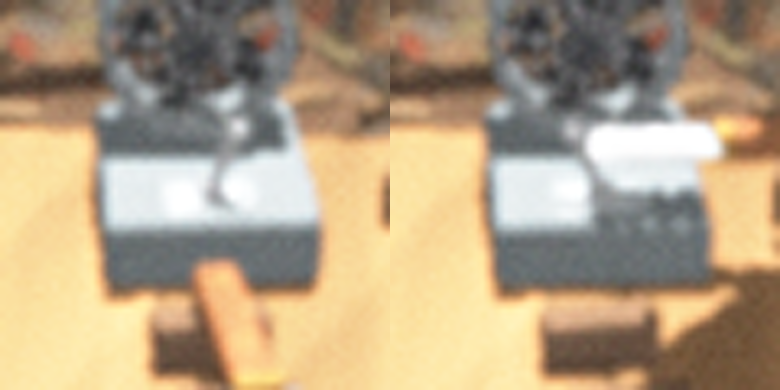

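In the right-hand crop the bat now leans left (tip at about (575,125)), so it is on. I withdraw and take the knife back.

servo_tool([
  [-2,0,0,0,-1],
  [-5,0,-1,0,-1],
  [-5,0,-4,0,-1],
  [-5,0,-7.7,0,-1],
  [-5,0,-7.7,0,-1],
])

```text
clock: 10.92
tool_pos: [324.5, -245.6, 277.7]
tcp_rot: [0.002, 0.997, 0.073, 0.003]
wrist_force: [1.2, -0.9, 0.3]
finger_gap: 20.8
```

```bash
python3 - <<'E' | sed 's/np.float64(\([-0-9.]*\))/\1/g'
from p import *
from station import manip
s=manip.get_state(); p=s["tool_pos"]; q=s["tcp_rot"]; h=np.degrees(2*np.arctan2(q[2],q[1])); print(p,h)
plan([*p,h],[464.5,-80.9,215,103.5],hand=-1)
E
```

```text
[ 324.47319303 -245.62981874  277.65586202] 8.3493941153708
[[1.08, -0.95, 0.42, -0.111, -1], [2.17, -1.9, 0.84, -0.221, -1], [3.25, -2.85, 1.25, -0.332, -1], [4.33, -3.8, 1.67, -0.443, -1], [5.42, -4.76, 2.09, -0.554, -1]]
[[1.42, -0.24, 0.42, -0.111, -1], [2.84, -0.48, 0.84, -0.221, -1], [4.26, -0.72, 1.25, -0.332, -1], [5.69, -0.96, 1.67, -0.443, -1], [7.11, -1.2, 2.09, -0.554, -1]]
[[1.33, 0.54, 0.42, -0.111, -1], [2.67, 1.09, 0.84, -0.221, -1], [4.0, 1.63, 1.25, -0.332, -1], [5.34, 2.17, 1.67, -0.443, -1], [6.67, 2.72, 2.09, -0.554, -1]]
```

servo_tool([
  [1.1,-0.95,0.4,-0.111,-1],
  [2.2,-1.9,0.8,-0.221,-1],
  [3.25,-2.85,1.2,-0.332,-1],
  [4.3,-3.8,1.65,-0.443,-1],
  [5.4,-4.75,2.1,-0.554,-1],
])

```text
clock: 11.33
tool_pos: [370.4, -189.1, 251.1]
tcp_rot: [0.0, 0.938, 0.346, 0.0]
wrist_force: [0.8, 0.6, -0.7]
finger_gap: 20.9
```

servo_tool([
  [1.4,-0.25,0.4,-0.111,-1],
  [2.85,-0.5,0.8,-0.221,-1],
  [4.3,-0.7,1.2,-0.332,-1],
  [5.7,-0.95,1.65,-0.443,-1],
  [7.1,-1.2,2.1,-0.554,-1],
])

```text
clock: 11.75
tool_pos: [417.0, -134.1, 230.0]
tcp_rot: [0.0, 0.808, 0.589, 0.0]
wrist_force: [-0.9, 0.0, -1.6]
finger_gap: 20.8
```

servo_tool([
  [1.3,0.55,0.4,-0.111,-1],
  [2.7,1.1,0.8,-0.221,-1],
  [4.0,1.6,1.2,-0.332,-1],
  [5.3,2.2,1.65,-0.443,-1],
  [6.7,2.7,1.7,-0.554,-1],
])

```text
clock: 12.17
tool_pos: [463.2, -78.9, 212.5]
tcp_rot: [-0.0, 0.616, 0.788, -0.0]
wrist_force: [-0.2, -0.2, -1.1]
finger_gap: 21.2
```

servo_tool([
  [0,0,0,0,-1],
  [0,0,0,0,-1],
  [0,0,0,0,-1],
  [0,0,0,0,-1],
])

```text
clock: 12.5
tool_pos: [462.8, -79.8, 213.3]
tcp_rot: [0.0, 0.619, 0.785, -0.0]
wrist_force: [0.4, -0.6, -1.9]
finger_gap: 21.1
```

Run:
```python
from p import *
from station import manip
s=manip.get_state(); p=s["tool_pos"]; q=s["tcp_rot"]; h=np.degrees(2*np.arctan2(q[2],q[1])); print(p,h)
d=np.array([464.5,-80.9])-p[:2]; r=np.radians(h); print("tool dx,dy mm",d@[np.cos(r),np.sin(r)],d@[np.sin(r),-np.cos(r)],"dz",p[2]-163.9,"dyaw",-np.radians(103.5-h))
```

```text
[462.84341767 -79.82966318 213.29666154] 103.49936981558223
tool dx,dy mm -1.4274698229211142 1.3609613592028926 dz 49.39666153518252 dyaw -1.0998792984897765e-05
```

servo_tool([
  [-0.1,0.1,2,0,-1],
  [-0.14,0.14,3.6,0,-1],
  [-0.14,0.14,4.5,0,-1],
  [-0.14,0.14,4.7,0,-1],
  [-0.14,0.14,4.9,0,-1],
])

```text
clock: 12.92
tool_pos: [464.6, -80.6, 164.3]
tcp_rot: [-0.0, 0.619, 0.786, -0.0]
wrist_force: [0.1, 0.7, 0.2]
finger_gap: 21.0
```

servo_tool([
  [0,0,0,0,-1],
  [0,0,0,0,-1],
  [0,0,0,0,-1],
])

```text
clock: 13.17
tool_pos: [465.3, -80.4, 164.8]
tcp_rot: [0.0, 0.618, 0.786, 0.0]
wrist_force: [0.5, -0.7, -0.7]
finger_gap: 21.3
```

servo_tool([
  [0,0,0.06,0,-1],
  [0,0,0.1,0,-1],
  [0,0,0.1,0,-1],
])

```text
clock: 13.42
tool_pos: [465.2, -80.4, 163.9]
tcp_rot: [0.001, 0.618, 0.786, 0.0]
wrist_force: [-2.1, 0.7, 9.5]
finger_gap: 21.2
```

servo_tool([
  [0,0,0,0,-0.4],
  [0,0,0,0,-0.2],
  [0,0,0,0,0.1],
  [0,0,0,0,0.3],
  [0,0,0,0,0.3],
])

```text
clock: 13.83
tool_pos: [464.9, -80.3, 163.1]
tcp_rot: [-0.0, 0.618, 0.786, -0.0]
wrist_force: [0.5, -0.4, 1.2]
finger_gap: 55.5
```

servo_tool([
  [0,0,-2,0,0.3],
  [0,0,-5,0,0.3],
  [0,0,-8,0,0.3],
  [0,0,-11,0,0.3],
])

```text
clock: 14.17
tool_pos: [464.5, -80.3, 274.4]
tcp_rot: [-0.0, 0.618, 0.786, -0.0]
wrist_force: [0.3, -0.3, 0.1]
finger_gap: 55.5
```

servo_tool([
  [-3,-3,0,0,0.3],
  [-6,-6,0,0,0.3],
  [-8,-9,0,0,0.3],
  [-10,-12,0,0,0.3],
  [-12,-15,0,0,0.3],
])

```text
clock: 14.58
tool_pos: [346.1, -233.3, 273.1]
tcp_rot: [0.0, 0.618, 0.786, -0.0]
wrist_force: [0.8, -0.3, 1.4]
finger_gap: 55.5
```

Run:
```python
from m import *
s=manip.grab_frame("side")[:,:,::-1]; t=manip.grab_frame("top")[:,:,::-1]
cv2.imwrite("pics/side8.png",s); cv2.imwrite("pics/top8.png",t)
d=np.zeros((600,800,3),np.uint8)
d[:330]=cv2.resize(t[135:265,180:495],(800,330),interpolation=cv2.INTER_CUBIC)
d[330:,:405]=cv2.resize(s[140:230,260:395],(405,270),interpolation=cv2.INTER_CUBIC)
d[330:,410:680]=cv2.resize(s[140:185,310:355],(270,270),interpolation=cv2.INTER_CUBIC)
cv2.imwrite("pics/z8.png",d)
R=lambda a:[4*v for v in a]
for f in ("pics/top0.png","pics/top8.png"):
    im,h=load(f)
    for nm,m,roi,z in (("blade",cv2.inRange(h,(0,0,190),(180,60,255)),(300,205,342,235),181),("handle",cv2.inRange(h,(4,165,110),(17,255,255)),(336,197,388,224),190)):
        c=blob(m,R(roi)); print(f,nm,rect("top",c,z) if c is not None else 0)
im,h=load("pics/top8.png"); c=blob(cv2.inRange(h,(0,60,0),(25,255,140)),R((212,172,247,226))); print("panel",rect("top",c,222))
```

```text
pics/top0.png blade (array([444.7,   2.6,  64.9,  37.6, 103.3]), array([444.2,   3.4]))
pics/top0.png handle (array([464. , -84.7, 107. ,  25.9, 104.8]), array([464.6, -85.3]))
pics/top8.png blade (array([445.7,   3.1,  65. ,  38.2, 103.1]), array([445.4,   3.7]))
pics/top8.png handle (array([465.8, -83.4, 105.5,  24.9, 103. ]), array([468. , -90.2]))
panel (array([490.7, 221.1, 100.9,  82. ,   9.6]), array([490.9, 226.4]))
```

View pics/z8.png

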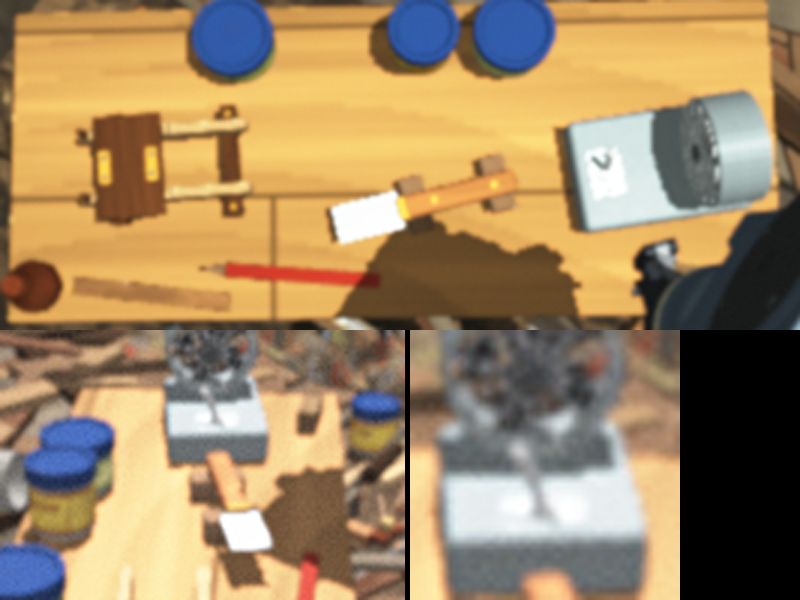

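The final view shows the panel flat on the far half, back up, at crop (128,167). The knife lies on its blocks, the bat leans to the on side, and the other objects look where they were. I'll hand in.

```bash
python3 -c "
from station import manip
print(manip.finish_job(), manip.get_state()['clock'])"
```

```text
the job is handed in; nothing more can be done
the job is handed in; nothing more can be done
```

The job is done and handed in at about 15 s on the robot's clock. I gripped the knife and turned the panel over its far edge with the blade. I then pushed the fan toggle over with the knife's tip and laid the knife back across its blocks.

**What the last pictures showed**
- **Panel:** it lies flat on the far half of the rack with its brass strips up, short of the dowels. The last panel mask was smeared by shadow (it read 82 mm wide), so its exact place rests on the picture by eye.
- **Toggle:** it leans to the on side.
- **Knife:** it lies within about 1–2 mm and 1–2° of its first pose, measured by colour masks. The handle's blob centroid differed by about 6 mm, probably from the hand's shadow; the box fits agree.
- **Other things:** the bystanders look unmoved to the eye, but I did not measure them. The offcut was shown only in the side view, because the arm hid it from above.

**Forces and pictures:** wrist force readings stayed under 10 N. I viewed 12 pictures, two past the budget of 10.

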